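# Clear the loose metal, then hold a sprung test probe on the ringed pad

## Task

Before this control board is tested, clear the three loose machine parts (bearing block, brass sleeve, belt pulley) off the grey mat into the green tray. Then take the yellow spring-tipped probe out of its grey holder and press its tip gently onto the copper pad inside the white ring, the probe square to the sloping board and its spring tip pushed in about half-way, never hard against its stop. Finish still holding it there, pressed on the pad; leave the other things on the bench where they are.

Things in the scene. Friction and masses are not known exactly. Their poses are not given: they have to be found in the camera images.
- block: Aluminium bearing block: foot 56 x 24 x 8 mm (long along its x), with a 34 x 24 mm upright centred on it, 32 mm high in all. Stands on the grey mat. Origin: centre of its underside; z up. Grip it across the 24 mm (its y).
- sleeve: Brass sleeve (tube) standing on end on the mat: 30 mm outside diameter, 16 mm bore, 30 mm high. Origin: centre of its underside; z up.
- pulley: Small belt pulley lying flat on the mat: two black flanges 40 mm in diameter with a steel drum between them, 22 mm high, and a steel hub 20 mm in diameter on top, up to 30 mm. Origin: centre of its underside; z up. Can be gripped across the flanges.
- tray: Bright green open tray, fixed, 170 (its x) x 130 (its y) mm outside, 45 mm high, walls 4 mm, floor about 4 mm. Origin: centre of its underside, on the bench; z up.
- mat: Grey mat on the bench, fixed, 170 (x) x 360 (y) mm, 3 mm thick; the three parts start on it. Origin: centre of its underside.
- holder: Grey holder block, fixed, 85 x 85 x 55 mm, with an upright 20 mm hole through its centre in which the probe hangs by its collar. Origin: centre of its underside.
- probe: Test probe, 0.1 kg, standing upright in the holder. Origin: the point of its spring tip when fully out; z runs from the tip up along the handle. Along z: brass spring tip 6 mm thick (0 to 14 mm), steel barrel 13 mm thick (14 to 52), black collar 38 mm across (52 to 60, rests on the holder's top), yellow square handle 24 x 24 mm with sides along its x and y (60 to 135). In the holder the origin is 3 mm above the bench; lift it 60 mm to clear the holder.
- plunger (a joint): Spring tip of the probe: how far it is pushed in along the probe, m. 0 = fully out, 0.013 = hard against its stop. The spring pushes with about 0.9 N at the start and 0.35 N more per mm (3 N at 6 mm, 5.4 N at 13 mm).
- probe_tip (a point): The point of the brass spring tip (moves with it); axes as the probe's.
- jig: Test stand, fixed: steel base 160 x 190 mm carrying a blue control board (130 mm along the slope, 210 mm along its y) sloping 0.35 rad (20 degrees), its low edge towards the jig's -x (roughly the robot), its middle 75 mm above the bench. Connectors and a heat sink up to 20 mm high stand near the high edge. Origin: centre of the base's underside; z up.
- spot_top (a point): Centre of the top face of the target pad: a copper disc 20 mm in diameter, 2 mm thick, inside a white painted ring of about 34 mm, on the sloping board. z is square to the board, outwards, leaning 0.35 rad towards the jig's -x; y is level, along the board. A second copper pad, without a ring, is not the target.
- spot: The ringed copper pad itself (fixed); origin: centre of its underside, axes as spot_top.
- screwdriver: Red-handled screwdriver lying on the bench; bystander, leave alone.
- wrench: Steel wrench lying on the bench; bystander, leave alone.
- glue: White glue bottle, 56 mm in diameter, 150 mm high; bystander, leave alone. Origin: centre of its underside.
- spool: Red and black wire spool, 76 mm in diameter, 50 mm high; bystander, leave alone. Origin: centre of its underside.
- jar: Clear jar with black cap, 64 mm in diameter, 75 mm high; bystander, leave alone. Origin: centre of its underside.

How it is judged:
By the outcome, as a careful person would: the job done as asked, in the order asked, and still so for the second after the job is handed in, while the arm keeps its last pose, push and grip.
It also fails if it takes over 72 s, if anything falls off the work surface, if the arm or the gripper's body presses on something with over 40 N, if the wrist force passes 120 N, or if a joint passes its speed limit or range.

## Robot

A 7-joint arm with a two-finger parallel gripper is mounted at the origin on the work surface. World frame = base frame: x ahead of the robot, y to its left, z up, the work surface at z = 0. Lengths are in m, angles in rad, forces in N, time in s.
With the tool pointing down it reaches from about 0.4 to 0.875 m from the base axis. Payload 6.5 kg.
Tool frame: the origin (TCP) lies at the very end of the fingers, on their centre line; the grasp point (between the pads) lies 19 mm behind it; z points along the fingers, y is the direction in which the jaws open and shut (so a half turn about z gives the same grasp; the last joint's range is limited). The gripper opens to 85 mm and grips with 20 to 120 N. Pads are 22 mm wide; open, the fingers measure 114 mm over their backs; the gripper's body (76 mm by 85 mm) begins 54 mm behind the grasp point. The pads swing forward as they close: fully open they stand 13 mm farther back than shut.
Start: joints at [-1.356, 0.536, -0.004, 1.538, 0.003, 1.067, -0.071], TCP at [0.18, 0.625, 0.231] pointing down, gripper open.
Joint ranges: [-2.7, 2.7], [-0.37, 2.16], [-1.27, 1.26], [0.24, 2.4], [-1.31, 4.45], [0.19, 1.91], [-2.76, 2.76]. Speed limits (rad/s): [2.39, 2.39, 3.14, 3.14, 3.14, 3.14, 3.14].

## Interface

Orientations are given as a unit quaternion [w, x, y, z].
In Python, from plant import readout, imaging, manip, nets gives the robot as it stands.
- The arm moves only by the tool move_arm, never from a script. Its argument "series" is a list that holds one entry, the list of rows, each a list of 7 numbers: the shift along the world's x, y, z in mm, then the turn, a rotation vector about the world's x, y, z in rad, then the closure, from 0 (fully open) to 1 (shut). In form: [[[tx, ty, tz, wx, wy, wz, gripper], ...]]. A call has 1 to 12 rows; each row shifts and turns the commanded pose from where the row before left it; what a row does not reach is not made up. A row lasts 1/12 s, in which the tool goes at most 41.7 mm and 7.16 degrees, less where a joint would pass 70% of its speed; a pose out of reach is approached as far as the arm can. A call is refused whole if a number of a shift passes 41.7 or a number of a turn 0.125, either way. A call with a gripper value outside its range is refused whole. The fingers move at their own pace and stop on an object; the grip force is fixed at half the most. Time passes only in rows, so rows that do not move let the fingers close. It gives the time, the measured TCP pose, the force and the opening at its end, in the units of the state.
- readout.get_state(): the state, without advancing time (a new reading comes with each control period).
- imaging.snapshot(name): name is "side" or "top"; returns a dict with "image" (480x640x3 uint8, red, green, blue), "z_map" (480x640 float32, m along the optical axis (not along the pixel's ray), 0 where there is no reading), "fx", "fy", "cx", "cy" (pixels), "cam_to_world" (4x4, takes a point from camera to world coordinates). Camera axes: x right, y down, z forward; pixel columns grow to the right and rows downward; lengths in m; the calibration is good to about 2 mm. A picture is of the moment at which its call begins.
- manip.job_done(): hands the job in, once; it reports no verdict.
Trained networks look in the newest picture that a camera, given by its name, has taken for a name from the list of things; names that differ only in an ending like _2 or _b are one class to them, and where a whole thing is asked for, a point or a joint stands for the part that bears it (a point fixed in the world has none). Each returns a list of dicts, best first, with "score" (0 to 1); they miss things now and then, are a little off and sometimes report something else, mostly with a low value. They report only what shows in the picture. A call takes as long as a camera call.
- nets.search_frame(camera, name): "location" ([x, y, z] in m, in the coordinates of the camera as it stood for that picture, good to about 4 mm: the middle of the surface that is visible of it).
The state is a dict: "t": time; "qpos": joint angles; "qvel": joint speeds; "tau": joint torques, N m; "eef_pos": TCP position; "tcp_rot": TCP orientation; "ft_force": force on the tool from outside, world axes, zero at the start; "torque": the same for the moment, N m; "width": finger opening in m.
Only numpy, scipy, OpenCV 4.12 (cv2) and the standard library are available. Lean on these libraries where they do the work, as an engineer would, in place of code of your own. Each camera call takes 0.05 s, during which the arm holds its last target.

## Working session

There is one attempt and no reset: what is moved stays moved. The work goes in short steps, Python scripts to look and compute and a tool call to move; the robot and the scene stay as the last step left them, time stands still between calls to the robot, and variables do not carry over. Pictures are saved under pics/ and viewed, and the job is handed in when it is done.

Besides the shell and the picture viewer there is one more tool, called as name(argument=value, ...), one argument or row to a line, values as JSON. move_arm: Moves the arm, as the interface text tells. Its arguments: {"type":"object","properties":{"series":{"type":"array","items":{"type":"array","items":{"type":"array","items":{"type":"number"}}}}},"required":["series"]}

```bash
mkdir -p pics; ls; cat > h.py <<'E'
from plant import readout, imaging, manip, nets
import numpy as np, cv2
def snap(n,f):
    s=imaging.snapshot(n); cv2.imwrite('pics/'+f,s['image'][:,:,::-1]); np.savez('/tmp/%s.npz'%n,**s); return s
def cloud(s):
    z=s['z_map']; v,u=np.mgrid[0:480,0:640]
    P=np.stack([(u-s['cx'])/s['fx']*z,(v-s['cy'])/s['fy']*z,z,np.ones_like(z)],-1)
    W=(P@np.array(s['cam_to_world']).T)[...,:3]; W[z==0]=np.nan; return W
E
python3 - <<'E'
from h import *
print(readout.get_state())
for n in ['top','side']:
    s=snap(n,n+'0.png'); print(n,np.round(s['cam_to_world'],3).tolist(),s['fx'])
    for k in ['block','sleeve','pulley','tray','probe','holder','jig','spot','mat','glue','spool','jar','screwdriver','wrench']:
        try:
            r=nets.search_frame(n,k)
            print(k,[(np.round((s['cam_to_world']@np.r_[d['location'],1])[:3],3).tolist(),round(d['score'],2)) for d in r[:3]])
        except Exception as e: print(k,e)
E
```

```text
pics
{'t': 0.0, 'qpos': array([-1.35620696,  0.53718127, -0.00445944,  1.53883932,  0.00258469,
        1.06732333, -0.07119939]), 'qvel': array([-0.00023969, -0.00071759,  0.00142703, -0.00025483,  0.00117513,
       -0.00032806, -0.00080217]), 'tau': array([ 3.73851981e-04, -5.83381891e+01,  1.04874138e+00, -2.59111798e+01,
        1.23057855e-02,  9.29694419e-03, -1.02990469e-05]), 'eef_pos': array([0.17995154, 0.62394305, 0.23041629]), 'tcp_rot': array([-7.03705735e-05,  1.39892793e-01,  9.90166271e-01, -8.69947752e-04]), 'ft_force': array([0.27494117, 0.32431471, 0.13771267]), 'torque': array([-0.03720845,  0.02730016,  0.02139982]), 'width': 0.08551715686814909}
top [[0.016, -0.99, 0.141, 0.399], [-1.0, -0.019, -0.022, 0.021], [0.025, -0.141, -0.99, 1.221], [0.0, 0.0, 0.0, 1.0]] 525.1622737255683
block [([0.537, 0.342, 0.071], 0.74), ([0.466, -0.022, 0.035], 0.68)]
sleeve [([0.449, 0.078, 0.032], 0.66)]
pulley [([0.479, -0.142, 0.029], 0.62)]
tray [([0.522, -0.346, 0.007], 0.9)]
probe [([0.638, 0.019, 0.123], 0.76)]
holder [([0.629, 0.025, 0.055], 0.76)]
jig [([0.556, 0.313, 0.
[... 534 characters left out ...]
.326, 0.017], 0.69), ([0.795, 0.096, 0.049], 0.33)]
sleeve [([0.478, -0.132, 0.026], 0.73), ([0.449, 0.086, 0.026], 0.7), ([0.542, 0.341, 0.074], 0.51)]
pulley [([0.476, -0.133, 0.022], 0.66), ([0.52, -0.362, 0.014], 0.2)]
tray [([0.519, -0.361, 0.013], 0.76)]
probe [([0.636, 0.034, 0.1], 0.56)]
holder [([0.626, 0.046, 0.054], 0.72)]
jig [([0.57, 0.331, 0.075], 0.58)]
spot [([0.542, 0.347, 0.068], 0.66)]
mat [([0.451, 0.007, -0.002], 0.61)]
glue [([0.776, -0.136, 0.078], 0.58)]
spool [([0.792, 0.099, 0.05], 0.7), ([0.478, -0.129, 0.022], 0.38)]
jar [([0.734, -0.246, 0.052], 0.86)]
screwdriver [([0.353, -0.326, 0.02], 0.8), ([0.449, 0.083, 0.024], 0.31)]
wrench [([0.332, 0.289, 0.005], 0.58)]
```

View pics/top0.png

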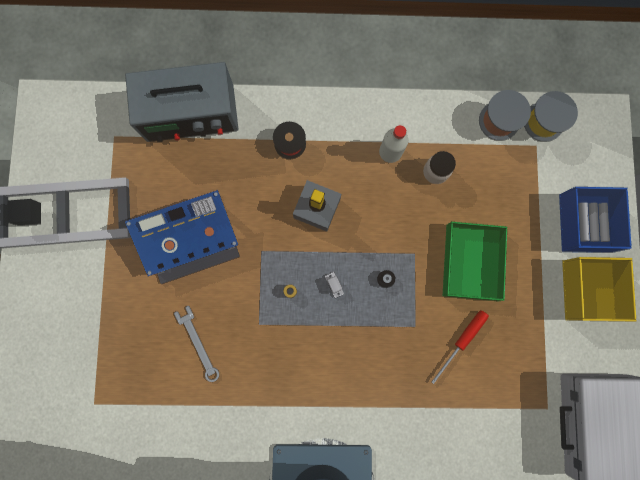

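View pics/side0.png

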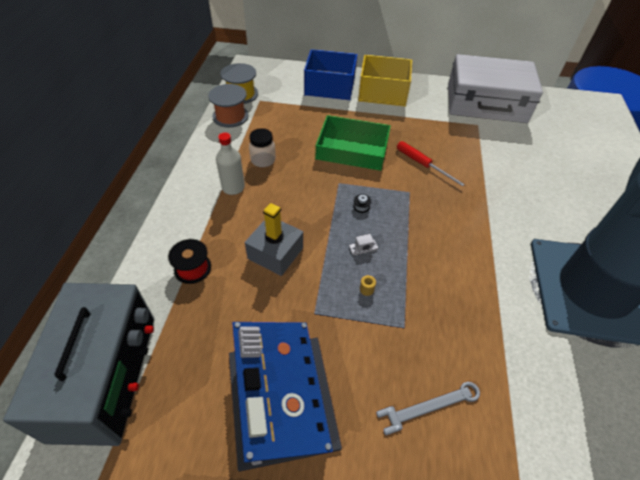

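```bash
cat > meas.py <<'E'
from h import *
for n in ['top','side']:
    s=dict(np.load('/tmp/%s.npz'%n)); W=cloud(s); im=s['image'].astype(int)
    hsv=cv2.cvtColor(s['image'],cv2.COLOR_RGB2HSV).astype(int)
    X,Y,Z=W[...,0],W[...,1],W[...,2]
    def near(x,y,r): return (np.hypot(X-x,Y-y)<r)
    def rep(k,m,rect=True):
        P=W[m]; 
        if len(P)<5: print(k,'few');return
        lo,hi=P.min(0),P.max(0)
        r=cv2.minAreaRect(P[:,:2].astype(np.float32)*1000)
        print(n,k,len(P),'mean',np.round(P.mean(0)*1000,1),'mid',np.round((lo+hi)*500,1),'rect',np.round(r[0],1),np.round(r[1],1),round(r[2],1),'zmed',round(np.nanmedian(P[:,2])*1000,1))
    rep('mat',near(.45,-.02,.03)&(Z<.01))
    rep('sleeve',near(.449,.082,.03)&(Z>.025))
    rep('sleeve_all',near(.449,.082,.03)&(Z>.008))
    rep('pul hub',near(.479,-.137,.035)&(Z>.028))
    rep('pul all',near(.479,-.137,.035)&(Z>.016))
    rep('block up',near(.466,-.017,.05)&(Z>.029))
    rep('block foot',near(.466,-.017,.05)&(Z>.007))
    rep('holder top',near(.63,.025,.08)&(Z>.05)&(Z<.06))
    rep('probe top',near(.637,.025,.04)&(Z>.13))
    rep('probe handle',near(.637,.025,.04)&(Z>.08))
    rep('tray rim',near(.52,-.35,.14)&(Z>.038)&(Z<.055))
    # board plane
    bl=near(.56,.32,.13)&(hsv[...,0]>100)&(hsv[...,0]<125)&(hsv[...,1]>150)&(hsv[...,2]>90)
    P=W[bl]; 
    c=P.mean(0)
    for _ in range(4):
        c=P.mean(0);u,sv,vt=np.linalg.svd(P-c,full_matrices=False); nn=vt[2]*np.sign(vt[2][2]); d=(P-c)@nn; P=P[abs(d)<.004]
    print('board',len(P),np.round(nn,4),'tilt',np.arccos(nn[2]),'az',np.arctan2(nn[1],nn[0]),'std',d.std(),'mean',np.round(c*1000,1))
    wh=near(.541,.345,.035)&(hsv[...,1]<70)&(hsv[...,2]>120)
    rep('ring',wh)
    cu=near(.541,.345,.018)&((hsv[...,0]<18))&(hsv[...,1]>80)
    rep('pad',cu)
    v,u=np.where(cu);print('pad px',u.mean(),v.mean(), (W[cu].mean(0)-c)@nn*1000)
E
python3 meas.py
```

```text
top mat 342 mean [444.3 -18.5   3.3] mid [449.1 -19.9   2.5] rect [448.  -20.3] [55.7 59.5] 10.2 zmed 3.2
top sleeve 98 mean [447.3  80.1  32.7] mid [447.1  80.5  32.9] rect [447.8  79.7] [27.3 28.5] 45.7 zmed 32.7
top sleeve_all 113 mean [447.2  79.7  29.9] mid [448.1  80.3  24.1] rect [449.6  80. ] [32.3 47.9] 19.6 zmed 32.4
top pul hub 69 mean [ 479.6 -138.9   32.2] mid [ 480.5 -137.1   33. ] rect [ 479.  -135.6] [31.1 24.7] 30.6 zmed 32.5
top pul all 238 mean [ 479.4 -138.9   26.4] mid [ 479.7 -139.1   28. ] rect [ 479.7 -139.1] [39.1 37.7] 0.6 zmed 25.2
top block up 160 mean [464.4 -20.1  34.5] mid [464.6 -19.8  35.6] rect [464.2 -20. ] [33.5 24.1] 26.5 zmed 34.3
top block foot 314 mean [463.1 -19.8  22.7] mid [465.  -18.5  24.5] rect [464.2 -15.8] [87.4 94.9] 27.3 zmed 30.3
top holder top 1090 mean [641.7  22.6  54.8] mid [644.8  21.8  55. ] rect [643.9  22.6] [85.3 85.9] 68.8 zmed 54.8
top probe top 135 mean [643.3  22.6 137.2] mid [644.   22.3 136.4] rect [644.   22.7] [24.8 24.3] 66.6 zmed 137.5
top probe handle 193 mean [640.7  22.5 127.7] mid [644.   22.2 111.8] rect [643.
[... 1536 characters left out ...]
rect [642.5  22.6] [25.2 24.8] 69.8 zmed 136.1
side probe handle 432 mean [640.8  27.9 116.3] mid [642.8  23.5 109.9] rect [642.5  22.2] [25.6 25.4] 67.1 zmed 119.6
side tray rim 461 mean [ 521.3 -340.4   42.3] mid [ 520.4 -342.    43.1] rect [ 520.7 -343.2] [137.3 170.4] 85.6 zmed 42.6
board 7272 [-0.3207 -0.1196  0.9396] tilt 0.3493264211794408 az -2.784676042264466 std 0.0010562930697387365 mean [556.1 328.3  71.8]
side ring 263 mean [541.3 343.7  70. ] mid [541.6 343.6  70. ] rect [541.3 343.6] [31.3 34.6] 12.1 zmed 70.2
side pad 131 mean [541.1 343.8  70.7] mid [541.2 343.9  69.8] rect [541.4 343.9] [16.3 18.5] 11.0 zmed 70.6
pad px 292.6564885496183 404.2824427480916 1.9165587868986498
```

move_arm(
  series=[
    [[15.7,-35.8,-6,0,0,0.042,0],[15.7,-35.8,-6,0,0,0.042,0],[15.7,-35.8,-6,0,0,0.042,0],[15.7,-35.8,-6,0,0,0.042,0],[15.7,-35.8,-6,0,0,0.042,0],[15.7,-35.8,-6,0,0,0.042,0],[15.7,-35.8,-6,0,0,0.042,0],[15.7,-35.8,-6,0,0,0.042,0],[15.7,-35.8,-6,0,0,0.042,0],[15.7,-35.8,-6,0,0,0.042,0],[15.7,-35.8,-6,0,0,0.042,0],[15.7,-35.8,-6,0,0,0.042,0]],
  ],
)

```text
t: 2.5
eef_pos: [0.3692, 0.1933, 0.1594]
tcp_rot: [0.001, -0.113, 0.994, 0.0]
ft_force: [1.6, 0.9, 0.2]
width: 0.0856
```

move_arm(
  series=[
    [[15.8,-35.8,-9,0,0,0.0413,0],[15.8,-35.8,-9,0,0,0.0413,0],[15.8,-35.8,-9,0,0,0.0413,0],[15.8,-35.8,-9,0,0,0.0413,0],[15.8,-35.8,-9,0,0,0.0413,0],[15.8,-35.8,-9,0,0,0.0413,0],[0,0,-25,0,0,0,0],[0,0,-25,0,0,0,0],[0,0,-20,0,0,0,0],[0,0,-10,0,0,0,0],[0,0,0,0,0,0,0]],
  ],
)

```text
t: 3.42
eef_pos: [0.462, -0.0198, 0.0237]
tcp_rot: [-0.002, -0.233, 0.972, 0.0]
ft_force: [0.3, 0.2, 0.6]
width: 0.0853
```

```bash
python3 - <<'E'
from h import *
s=snap('side','s1.png'); st=readout.get_state(); print(st['eef_pos'],st['qpos'],st['tcp_rot'])
E
```

```text
[ 0.46288286 -0.01976229  0.02492471] [-0.087281    0.5895286   0.04020312  2.1356459  -0.05513511  0.41888123
  2.03860938] [-7.43455095e-04 -2.33455843e-01  9.72367105e-01  1.71513795e-04]
```

View pics/s1.png

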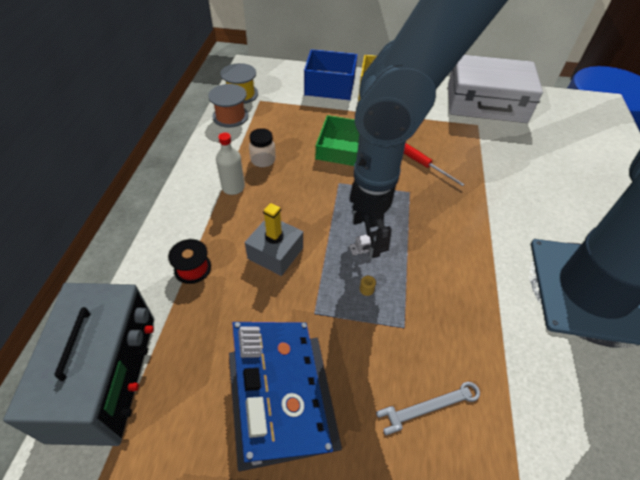

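move_arm(
  series=[
    [[0.5,0,-9,0,0,0,0],[0,0,-7,0,0,0,0],[0,0,0,0,0,0,0],[0,0,0,0,0,0,1],[0,0,0,0,0,0,1],[0,0,0,0,0,0,1],[0,0,0,0,0,0,1],[0,0,0,0,0,0,1],[0,0,0,0,0,0,1]],
  ],
)

```text
t: 4.22
eef_pos: [0.4642, -0.0199, 0.0097]
tcp_rot: [0.0, -0.233, 0.972, -0.0]
ft_force: [-0.8, -0.4, 5.3]
width: 0.0227
```

move_arm(
  series=[
    [[0,0,20,0,0,0,1],[0,0,35,0,0,0,1],[0,0,35,0,0,0,1],[11.64,-36.3,0,0,0,-0.0603,1],[11.64,-36.3,0,0,0,-0.0603,1],[11.64,-36.3,0,0,0,-0.0603,1],[11.64,-36.3,0,0,0,-0.0603,1],[11.64,-36.3,0,0,0,-0.0603,1],[11.64,-36.3,0,0,0,-0.0603,1],[11.64,-36.3,0,0,0,-0.0603,1],[11.64,-36.3,0,0,0,-0.0603,1],[11.64,-36.2,0,0,0,-0.0603,1]],
  ],
)

```text
t: 5.22
eef_pos: [0.5686, -0.3481, 0.0992]
tcp_rot: [-0.0, 0.037, 0.999, 0.0]
ft_force: [1.3, 0.2, 0.4]
width: 0.0229
```

```bash
python3 - <<'E'
from h import *
s=snap('side','s2.png'); st=readout.get_state(); print(st['eef_pos'],st['width'],st['tcp_rot'])
E
```

```text
[ 0.56908477 -0.35774773  0.09997558] 0.022877108693360387 [ 0.00140137  0.04212212  0.99910352 -0.0039902 ]
```

View pics/s2.png

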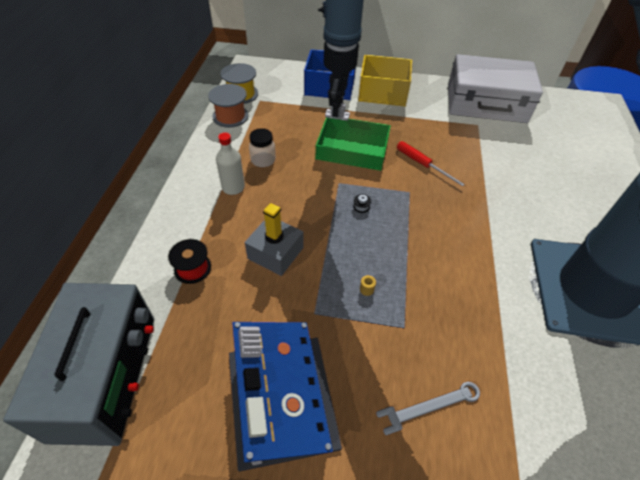

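move_arm(
  series=[
    [[0,0,0,0,0,0,1],[0,0,-15,0,0,0,1],[0,0,-25,0,0,0,1],[0,0,-25,0,0,0,1],[0,0,-15,0,0,0,1],[0,0,-7,0,0,0,1],[0,0,0,0,0,0,1],[0,0,0,0,0,0,1]],
  ],
)

```text
t: 5.93
eef_pos: [0.5687, -0.3453, 0.0121]
tcp_rot: [-0.0, 0.035, 0.999, 0.0]
ft_force: [-0.2, 0.2, -1.3]
width: 0.0232
```

move_arm(
  series=[
    [[0,0,0,0,0,0,0.45],[0,0,0,0,0,0,0.45],[0,0,0,0,0,0,0.45],[0,0,0,0,0,0,0.45],[0,0,15,0,0,0,0.45],[0,0,30,0,0,0,0.4],[0,0,30,0,0,0,0.3],[0,0,15,0,0,0,0.3]],
  ],
)

```text
t: 6.6
eef_pos: [0.5703, -0.3478, 0.1071]
tcp_rot: [0.002, 0.036, 0.999, -0.001]
ft_force: [1.0, -1.1, -0.3]
width: 0.0601
```

```bash
python3 - <<'E'
from h import *
s=snap('side','s3.png'); st=readout.get_state(); print(st['eef_pos'],st['width'],st['tcp_rot'])
cv2.imwrite('pics/s3c.png',cv2.resize(s['image'][60:240,220:460,::-1],None,fx=3,fy=3))
E
```

```text
[ 0.57152111 -0.34859475  0.10935822] 0.060028045135185046 [ 0.00395912  0.03601244  0.99934146 -0.00201708]
```

View pics/s3c.png

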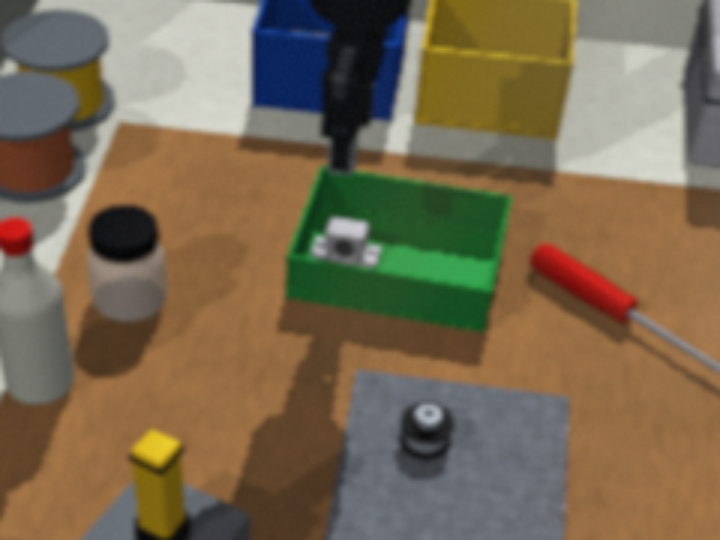

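move_arm(
  series=[
    [[-15,34.6,0,0,0,0,0.1],[-15,34.6,0,0,0,0,0.1],[-15,34.6,0,0,0,0,0.1],[-15,34.6,0,0,0,0,0.1],[-15,34.6,0,0,0,0,0.1],[-15,34.6,0,0,0,0,0.1],[0,0,-10,0,0,0,0.1],[0,0,-20,0,0,0,0.1],[0,0,-25,0,0,0,0.1],[0,0,-15,0,0,0,0.1],[0,0,-5,0,0,0,0.1],[0,0,0,0,0,0,0.1]],
  ],
)

```text
t: 7.65
eef_pos: [0.4781, -0.1389, 0.0268]
tcp_rot: [-0.001, 0.036, 0.999, 0.0]
ft_force: [-0.4, -0.0, -0.0]
width: 0.077
```

move_arm(
  series=[
    [[0,0,-10,0,0,0,0.1],[0,0,-9.5,0,0,0,0.1],[0,0,0,0,0,0,0.1],[0,0,0,0,0,0,1],[0,0,0,0,0,0,1],[0,0,0,0,0,0,1],[0,0,0,0,0,0,1],[0,0,0,0,0,0,1]],
  ],
)

```text
t: 8.32
eef_pos: [0.4789, -0.139, 0.0087]
tcp_rot: [0.0, 0.036, 0.999, -0.0]
ft_force: [-2.0, 0.0, 7.7]
width: 0.0364
```

move_arm(
  series=[
    [[0,0,10,0,0,0,1],[0,0,25,0,0,0,1],[0,0,35,0,0,0,1],[0,0,22,0,0,0,1]],
  ],
)

```text
t: 8.65
eef_pos: [0.4792, -0.1392, 0.1027]
tcp_rot: [0.001, 0.036, 0.999, -0.0]
ft_force: [0.8, 0.0, 0.1]
width: 0.0368
```

```bash
python3 - <<'E'
from h import *
s=snap('side','s4.png'); st=readout.get_state(); print(st['eef_pos'],st['width'],st['tcp_rot'])
cv2.imwrite('pics/s4c.png',cv2.resize(s['image'][90:270,240:480,::-1],None,fx=3,fy=3))
E
```

```text
[ 0.48155704 -0.13980512  0.10583748] 0.03657258621409339 [ 3.81489617e-03  3.61956620e-02  9.99337324e-01 -4.82420821e-04]
```

View pics/s4c.png

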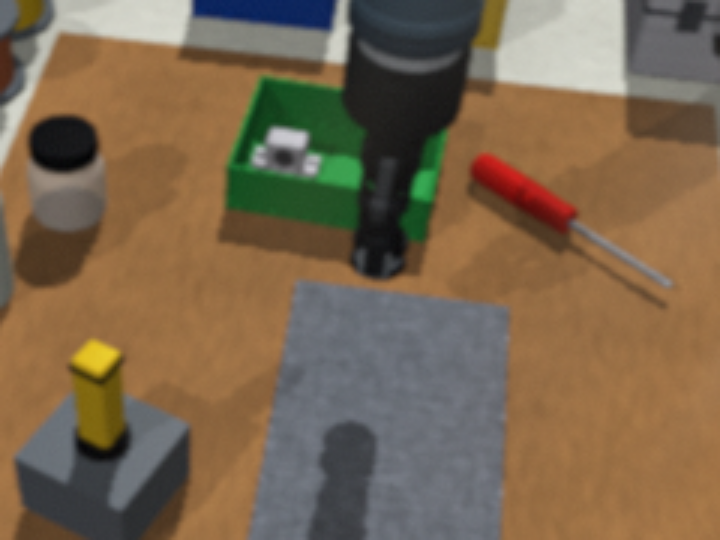

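move_arm(
  series=[
    [[6.2,-34,0,0,0,0,1],[6.2,-34,0,0,0,0,1],[6.2,-34,0,0,0,0,1],[6.2,-34,0,0,0,0,1],[6.2,-34,0,0,0,0,1],[6.2,-34,0,0,0,0,1],[0,0,0,0,0,0,1],[0,0,-15,0,0,0,1],[0,0,-25,0,0,0,1],[0,0,-25,0,0,0,1],[0,0,-15,0,0,0,1],[0,0,-7.5,0,0,0,1]],
  ],
)

```text
t: 9.7
eef_pos: [0.5145, -0.3417, 0.0104]
tcp_rot: [-0.001, 0.036, 0.999, 0.001]
ft_force: [-0.7, -1.4, -0.3]
width: 0.0362
```

move_arm(
  series=[
    [[0,0,0,0,0,0,1],[0,0,0,0,0,0,1],[0,0,0,0,0,0,0.3],[0,0,0,0,0,0,0.3],[0,0,0,0,0,0,0.3],[0,0,0,0,0,0,0.3],[0,0,15,0,0,0,0.3],[0,0,30,0,0,0,0.3],[0,0,30,0,0,0,0.3],[0,0,15,0,0,0,0.3]],
  ],
)

```text
t: 10.53
eef_pos: [0.5173, -0.3442, 0.1069]
tcp_rot: [0.002, 0.036, 0.999, -0.001]
ft_force: [-0.0, -0.4, 0.1]
width: 0.0601
```

```bash
python3 - <<'E'
from h import *
s=snap('side','s5.png'); st=readout.get_state(); print(st['eef_pos'],st['width'],st['tcp_rot'])
cv2.imwrite('pics/s5c.png',cv2.resize(s['image'][60:240,220:460,::-1],None,fx=3,fy=3))
E
```

```text
[ 0.51851429 -0.34498148  0.10894005] 0.05941129749181011 [ 0.00372898  0.03608139  0.99933991 -0.00199112]
```

View pics/s5c.png

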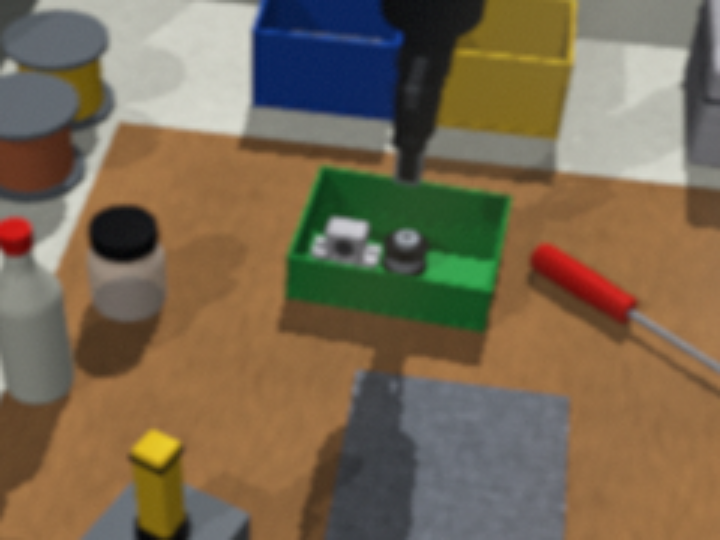

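move_arm(
  series=[
    [[-6.3,38.5,0,0,0,0,0.15],[-6.3,38.5,0,0,0,0,0.15],[-6.3,38.5,0,0,0,0,0.15],[-6.3,38.5,0,0,0,0,0.15],[-6.3,38.5,0,0,0,0,0.15],[-6.3,38.5,0,0,0,0,0.15],[-6.3,38.5,0,0,0,0,0.15],[-6.3,38.5,0,0,0,0,0.15],[-6.3,38.5,0,0,0,0,0.15],[-6.3,38.5,0,0,0,0,0.15],[-6.3,38.5,0,0,0,0,0.15],[0,0,-15,0,0,0,0.15]],
  ],
)

```text
t: 11.58
eef_pos: [0.4471, 0.0904, 0.0897]
tcp_rot: [0.002, 0.03, 1.0, 0.003]
ft_force: [0.7, 0.5, -0.6]
width: 0.0728
```

move_arm(
  series=[
    [[0,0,-15,0,0,0,0.15],[0,0,-25,0,0,0,0.15],[0,0,-15,0,0,0,0.15],[0,0,-5,0,0,0,0.15],[0,0,0,0,0,0,0.15],[0,0,0,0,0,0,0.15]],
  ],
)

```text
t: 12.08
eef_pos: [0.447, 0.0806, 0.028]
tcp_rot: [0.0, 0.036, 0.999, 0.0]
ft_force: [0.8, 0.1, 0.2]
width: 0.073
```

move_arm(
  series=[
    [[0,0,-10,0,0,0,0.15],[0,0,-8.5,0,0,0,0.15],[0,0,0,0,0,0,0.15],[0,0,0,0,0,0,1],[0,0,0,0,0,0,1],[0,0,0,0,0,0,1],[0,0,0,0,0,0,1],[0,0,0,0,0,0,1],[0,0,15,0,0,0,1],[0,0,30,0,0,0,1],[0,0,30,0,0,0,1],[0,0,16,0,0,0,1]],
  ],
)

```text
t: 13.08
eef_pos: [0.4474, 0.0807, 0.1023]
tcp_rot: [0.001, 0.036, 0.999, 0.0]
ft_force: [1.5, 0.0, -2.0]
width: 0.0284
```

move_arm(
  series=[
    [[2.4,-38.2,0,0,0,0,1],[2.4,-38.2,0,0,0,0,1],[2.4,-38.2,0,0,0,0,1],[2.4,-38.2,0,0,0,0,1],[2.4,-38.2,0,0,0,0,1],[2.4,-38.2,0,0,0,0,1],[2.4,-38.2,0,0,0,0,1],[2.4,-38.2,0,0,0,0,1],[2.4,-38.2,0,0,0,0,1],[2.4,-38.2,0,0,0,0,1],[2.4,-38.2,0,0,0,0,1],[0,0,0,0,0,0,1]],
  ],
)

```text
t: 14.08
eef_pos: [0.4712, -0.3495, 0.1007]
tcp_rot: [0.001, 0.04, 0.999, -0.004]
ft_force: [0.4, -1.0, -0.7]
width: 0.0278
```

move_arm(
  series=[
    [[0,0,-15,0,0,0,1],[0,0,-25,0,0,0,1],[0,0,-25,0,0,0,1],[0,0,-15,0,0,0,1],[0,0,-7,0,0,0,1],[0,0,0,0,0,0,1],[0,0,0,0,0,0,1]],
  ],
)

```text
t: 14.67
eef_pos: [0.473, -0.3396, 0.013]
tcp_rot: [0.0, 0.036, 0.999, -0.0]
ft_force: [1.6, -0.2, -1.1]
width: 0.0276
```

move_arm(
  series=[
    [[0,0,0,0,0,0,0.4],[0,0,0,0,0,0,0.4],[0,0,0,0,0,0,0.4],[0,0,0,0,0,0,0.4],[0,0,15,0,0,0,0.4],[0,0,30,0,0,0,0.3],[0,0,30,0,0,0,0.2],[0,0,20,0,0,0,0.1]],
  ],
)

```text
t: 15.33
eef_pos: [0.4736, -0.3403, 0.1105]
tcp_rot: [0.001, 0.036, 0.999, -0.001]
ft_force: [1.3, -0.6, 0.7]
width: 0.0768
```

move_arm(
  series=[
    [[15.5,32.9,8,0,0,-0.0285,0],[15.5,32.9,8,0,0,-0.0285,0],[15.5,32.9,8,0,0,-0.0285,0],[15.5,32.9,8,0,0,-0.0285,0],[15.5,32.9,8,0,0,-0.0285,0],[15.5,32.9,8,0,0,-0.0285,0],[15.5,32.9,8,0,0,-0.0285,0],[15.5,32.9,8,0,0,-0.0285,0],[15.5,32.9,8,0,0,-0.0285,0],[15.5,32.9,8,0,0,-0.0285,0],[15.5,32.9,8,0,0,-0.0285,0],[0,0,0,0,0,0,0]],
  ],
)

```text
t: 16.33
eef_pos: [0.6467, 0.0331, 0.1974]
tcp_rot: [0.002, 0.187, 0.982, 0.003]
ft_force: [0.1, 1.1, -0.8]
width: 0.0854
```

```bash
python3 - <<'E'
from h import *
s=snap('top','t6.png');s=snap('side','s6.png'); st=readout.get_state(); print(st['t'],st['eef_pos'],st['width'],st['tcp_rot'],st['ft_force'],st['qpos'])
cv2.imwrite('pics/s6c.png',cv2.resize(s['image'][60:300,180:500,::-1],None,fx=2.4,fy=2.4))
E
```

```text
16.4333 [0.64386409 0.02475606 0.19603503] 0.08526158854051455 [3.32740619e-04 1.89354265e-01 9.81908706e-01 3.81224921e-04] [-0.24458764 -1.24298017  0.88063625] [-0.32296336  0.57744416  0.31239907  1.60120105 -0.20220578  0.99400815
  1.24229559]
```

View pics/s6c.png

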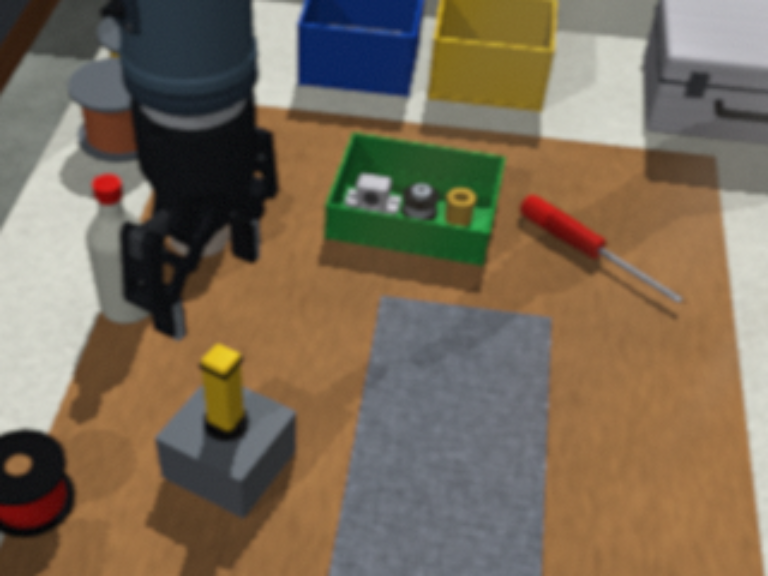

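View pics/t6.png

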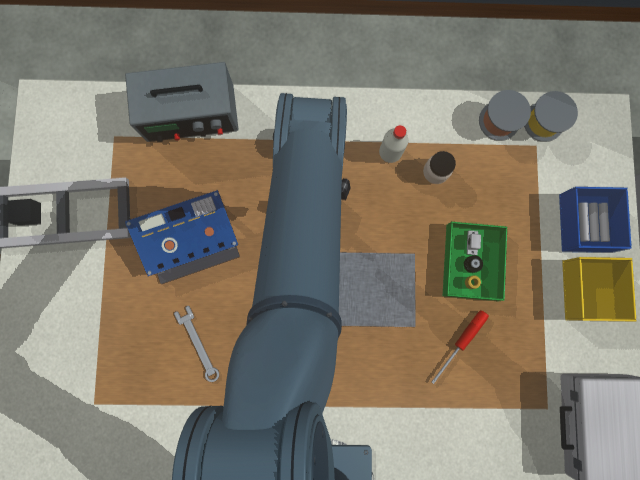

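move_arm(
  series=[
    [[0,0,-15,0,0,0,0],[0,0,-25,0,0,0,0],[0,0,-30,0,0,0,0],[0,0,-25,0,0,0,0],[0,0,-12,0,0,0,0],[0,0,-4,0,0,0,0],[0,0,0,0,0,0,0],[0,0,0,0,0,0,0]],
  ],
)

```text
t: 17.1
eef_pos: [0.6443, 0.0217, 0.0861]
tcp_rot: [0.001, 0.192, 0.981, 0.0]
ft_force: [-0.1, -0.6, 0.1]
width: 0.0853
```

move_arm(
  series=[
    [[-0.8,0.7,0,0,0,0,0],[0,0,0,0,0,0,1],[0,0,0,0,0,0,1],[0,0,0,0,0,0,1],[0,0,0,0,0,0,1],[0,0,0,0,0,0,1],[0,0,0,0,0,0,1],[0,0,0,0,0,0,1],[0,0,0,0,0,0,1]],
  ],
)

```text
t: 17.85
eef_pos: [0.6427, 0.023, 0.085]
tcp_rot: [0.0, 0.191, 0.982, 0.0]
ft_force: [-0.5, -1.0, 2.9]
width: 0.0232
```

```bash
python3 - <<'E'
from h import *
s=snap('side','s7.png'); st=readout.get_state(); print(st)
cv2.imwrite('pics/s7c.png',cv2.resize(s['image'][120:300,180:420,::-1],None,fx=3,fy=3))
E
```

```text
{'t': 17.9, 'qpos': array([-0.29225133,  0.71525821,  0.27109181,  1.66528238, -0.24857662,
        0.79489869,  1.27609688]), 'qvel': array([ 0.00244168,  0.00149084,  0.00015236, -0.00106764, -0.00135612,
       -0.00040527,  0.00090616]), 'tau': array([-5.20378898e-02, -5.92231286e+01,  6.33796424e+00, -2.01020783e+01,
        3.40521910e-04, -2.26947181e-01, -8.22169444e-03]), 'eef_pos': array([0.64265189, 0.02301055, 0.08496166]), 'tcp_rot': array([6.20412397e-05, 1.91399360e-01, 9.81512242e-01, 1.49542067e-05]), 'ft_force': array([-0.37572124,  0.82806371,  3.17476691]), 'torque': array([0.04145991, 0.12518146, 0.04349975]), 'width': 0.023309464698929958}
```

View pics/s7c.png

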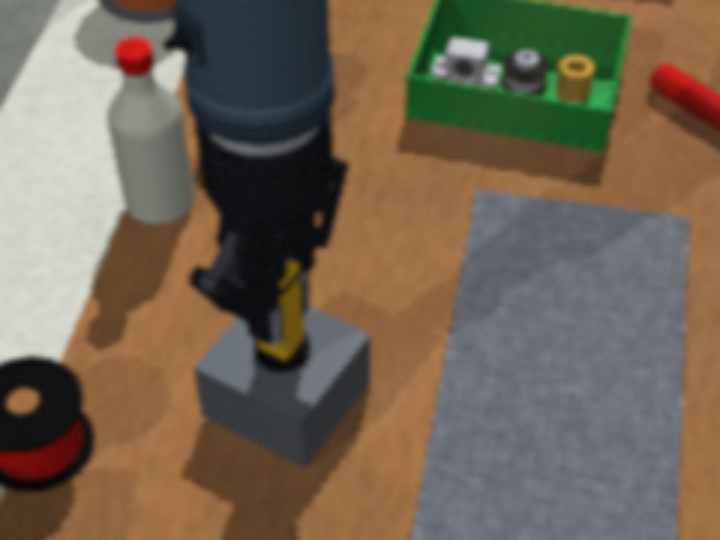

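move_arm(
  series=[
    [[0,0,8,0,0,0,1],[0,0,15,0,0,0,1],[0,0,25,0,0,0,1],[0,0,30,0,0,0,1],[0,0,30,0,0,0,1],[0,0,22,0,0,0,1],[0,0,0,0,0,0,1],[0,0,0,0,0,0,1],[0,0,0,0,0,0,1]],
  ],
)

```text
t: 18.65
eef_pos: [0.6418, 0.0232, 0.2139]
tcp_rot: [-0.001, 0.191, 0.982, -0.0]
ft_force: [-0.5, 0.6, -0.8]
width: 0.0236
```

```bash
python3 - <<'E'
from h import *
s=snap('side','s8.png'); st=readout.get_state(); print(st['t'],st['eef_pos'],st['width'],st['tcp_rot'],st['ft_force'])
cv2.imwrite('pics/s8c.png',cv2.resize(s['image'][120:300,180:420,::-1],None,fx=3,fy=3))
E
```

```text
18.7 [0.64145777 0.0231459  0.21331924] 0.023005401594168917 [-1.32912757e-03  1.91335400e-01  9.81523754e-01 -3.44217141e-04] [ 0.25760758  0.30869761 -1.90877522]
```

View pics/s8c.png

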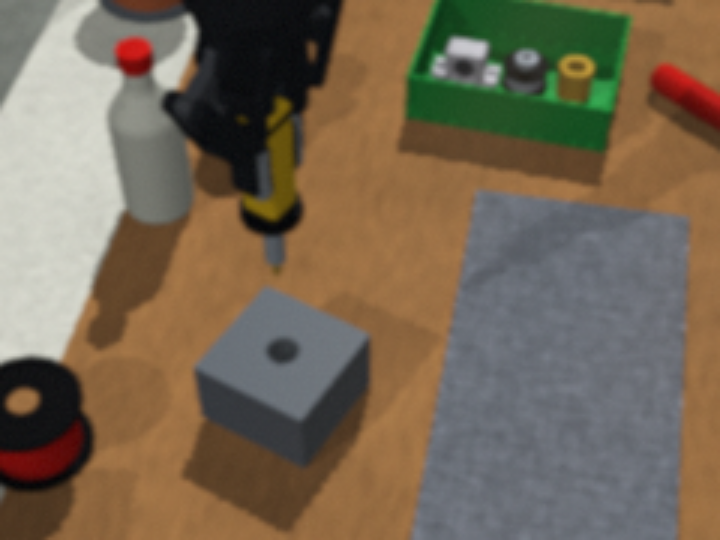

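move_arm(
  series=[
    [[-13.2,27.7,-1.3,0.0111,-0.0298,0,1],[-13.2,27.7,-1.3,0.0111,-0.0298,0,1],[-13.2,27.7,-1.3,0.0111,-0.0298,0,1],[-13.2,27.7,-1.3,0.0111,-0.0298,0,1],[-13.2,27.7,-1.3,0.0111,-0.0298,0,1],[-13.2,27.7,-1.3,0.0111,-0.0298,0,1],[-13.2,27.7,-1.3,0.0111,-0.0298,0,1],[-13.2,27.7,-1.3,0.0111,-0.0298,0,1],[-13.2,27.7,-1.3,0.0111,-0.0298,0,1],[-13.2,27.7,-1.3,0.0111,-0.0298,0,1],[-13.2,27.7,-1.3,0.0111,-0.0298,0,1],[0,0,0,0,0,0,1]],
  ],
)

```text
t: 19.7
eef_pos: [0.491, 0.3348, 0.198]
tcp_rot: [0.146, 0.183, 0.968, 0.091]
ft_force: [-0.4, 0.2, -0.5]
width: 0.0229
```

move_arm(
  series=[
    [[0,0,0,0,0,0,1],[0,0,0,0,0,0,1],[0,0,0,0,0,0,1],[0,0,0,0,0,0,1]],
  ],
)

```text
t: 20.03
eef_pos: [0.4983, 0.326, 0.2003]
tcp_rot: [0.149, 0.19, 0.966, 0.09]
ft_force: [-0.4, 0.3, -0.8]
width: 0.0232
```

```bash
python3 - <<'E'
from h import *
from scipy.spatial.transform import Rotation as R
s=snap('side','s9.png'); st=readout.get_state(); print(st['t'],st['eef_pos'],st['width'],st['tcp_rot'],st['ft_force'],st['qpos'])
M=R.from_quat(st['tcp_rot'],scalar_first=True).as_matrix(); a=-M[:,2]; n=np.array([-.321,-.1197,.9395])
print('axis',a,'ang',np.arccos(a@n)); sp=np.array([.5416,.344,.0716]); tip=st['eef_pos']-a*.082; d=tip-sp
print('tip',tip,'h',d@n,'lat',d-n*(d@n))
cv2.imwrite('pics/s9c.png',cv2.resize(s['image'][280:480,180:400,::-1],None,fx=3,fy=3))
s=snap('top','t9.png');cv2.imwrite('pics/t9c.png',cv2.resize(s['image'][150:330,80:320,::-1],None,fx=3,fy=3))
E
```

```text
20.0833 [0.49825902 0.32621686 0.20036728] 0.023777152765553037 [0.14854576 0.1897381  0.96631479 0.09038439] [-0.06773678 -0.52502588 -0.83330512] [-1.02581321e+00  3.38895338e-01  3.62478348e-01  2.03091782e+00
 -1.53470615e-03  4.62307372e-01  4.82262209e-01]
axis [-0.32138265 -0.11830997  0.93952964] ang nan
tip [0.5246124  0.33591827 0.12332585] h 0.05501684131364969 lat [ 6.72802917e-04 -1.49620991e-03  3.75297673e-05]<stdin>:5: RuntimeWarning: invalid value encountered in arccos
```

View pics/s9c.png

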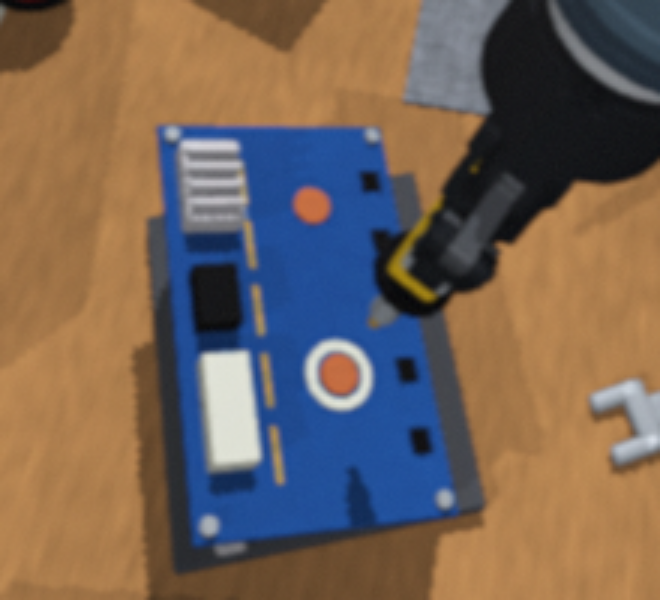

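View pics/t9c.png

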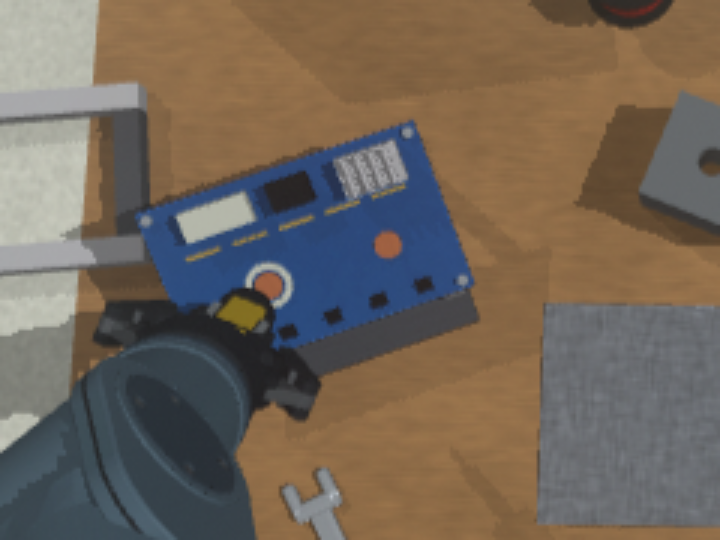

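```bash
cat > proj.py <<'E'
from h import *
def proj(s,p):
    c=np.linalg.inv(s['cam_to_world'])@np.r_[p,1]; return np.array([s['fx']*c[0]/c[2]+s['cx'],s['fy']*c[1]/c[2]+s['cy']])
E
python3 - <<'E'
from proj import *
s=dict(np.load('/tmp/side.npz'))
tip=np.array([.52461,.33592,.12333]);a=np.array([-.3214,-.1183,.9395]);a/=np.linalg.norm(a)
for z in [0,.014,.052,.06,.135]: print(z,proj(s,tip+a*z))
print('spot',proj(s,[.5416,.344,.0716]))
im=s['image'][340:420,260:350,::-1]
cv2.imwrite('pics/z9.png',cv2.resize(im,None,fx=8,fy=7,interpolation=cv2.INTER_CUBIC))
E
```

```text
0 [304.59664229 388.26446034]
0.014 [308.0379444  384.21128707]
0.052 [317.95852624 372.52680377]
0.06 [320.16287932 369.93051182]
0.135 [343.1018314  342.91296315]
spot [292.31348943 404.17995083]
```

View pics/z9.png

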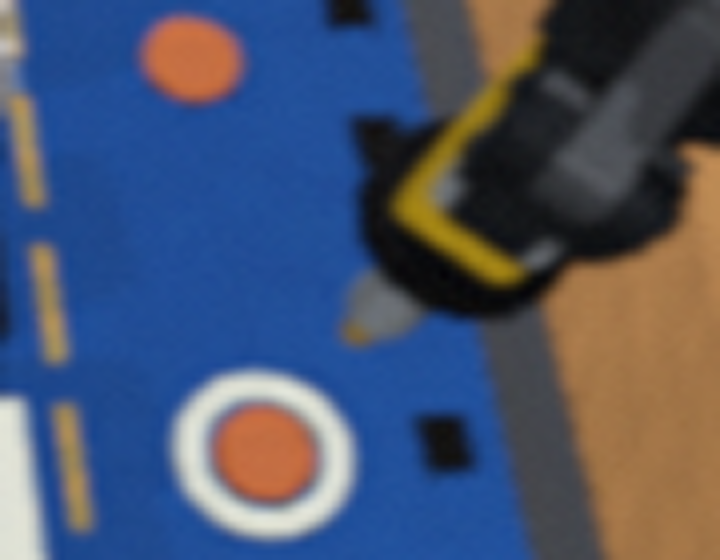

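move_arm(
  series=[
    [[3.4,1.7,-10.6,0,0,0,1],[3.4,1.7,-10.6,0,0,0,1],[3.4,1.7,-10.6,0,0,0,1],[3.4,1.8,-10.6,0,0,0,1],[0,0,0,0,0,0,1],[0,0,0,0,0,0,1],[0,0,0,0,0,0,1],[0,0,0,0,0,0,1],[0,0,0,0,0,0,1],[0,0,0,0,0,0,1],[0,0,0,0,0,0,1],[0,0,0,0,0,0,1]],
  ],
)

```text
t: 21.13
eef_pos: [0.511, 0.3347, 0.1584]
tcp_rot: [0.149, 0.188, 0.967, 0.091]
ft_force: [-0.2, -0.5, -0.1]
width: 0.0236
```

```bash
cat > chk.py <<'E'
from proj import *
import sys
from scipy.spatial.transform import Rotation as R
s=snap('side',sys.argv[1]+'.png')
n=np.array([-.321,-.1197,.9395]);n/=np.linalg.norm(n); sp=np.array([.5416,.344,.0716])
F=[];E=[]
for i in range(int(sys.argv[2]) if len(sys.argv)>2 else 1):
    st=readout.get_state(); F.append(st['ft_force']);E.append(st['eef_pos'])
    if i: imaging.snapshot('side')
M=R.from_quat(st['tcp_rot'],scalar_first=True).as_matrix(); a=-M[:,2]
tip=np.mean(E,0)-a*.082; d=tip-sp
print('t',st['t'],'w',st['width'],'eef',np.mean(E,0),'axis',a,'ang',np.arccos(min(1,a@n)))
print('tip',tip,'h mm',1000*d@n,'lat mm',1000*(d-n*(d@n)),'F',np.mean(F,0),'Fn',np.mean(F,0)@n, 'std',np.std(F,0))
print('proj tip',proj(s,tip),'spot',proj(s,sp))
cv2.imwrite('pics/%sc.png'%sys.argv[1],cv2.resize(s['image'][340:430,260:350,::-1],None,fx=8,fy=6.6,interpolation=cv2.INTER_CUBIC))
E
python3 chk.py s10 8
```

```text
t 21.4833 w 0.02356980440405739 eef [0.51098698 0.33468002 0.15818732] axis [-0.32119946 -0.11966837  0.93942024] ang 0.00021663532706712698
tip [0.53732533 0.34449283 0.08115486] h mm 10.289814909323313 lat mm [-0.97168449  1.72450037 -0.11228103] F [ 0.08638455  0.02285351 -0.83945561] Fn -0.8191215373078093 std [0.3137401  0.48332772 0.4767948 ]
proj tip [294.97821058 402.86651612] spot [292.31348943 404.17995083]
```

View pics/s10c.png

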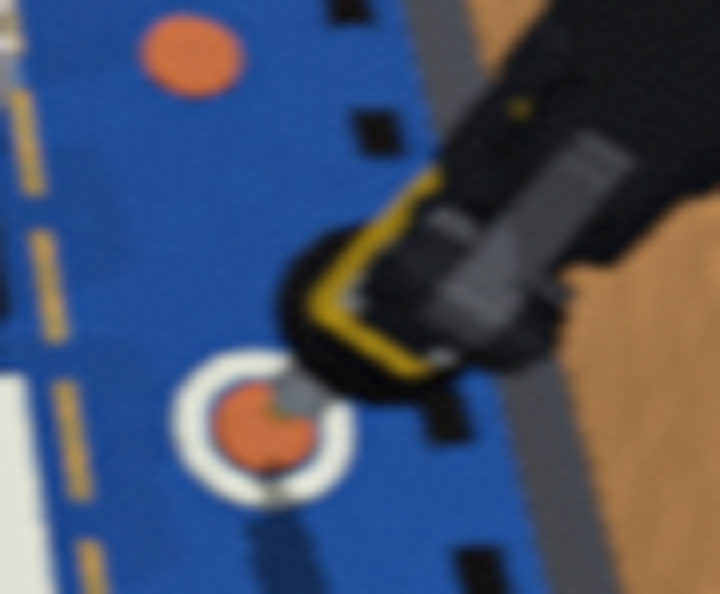

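move_arm(
  series=[
    [[1.8,-0.4,-3.7,0,0,0,1],[1.8,-0.3,-3.8,0,0,0,1],[0,0,0,0,0,0,1],[0,0,0,0,0,0,1],[0,0,0,0,0,0,1],[0,0,0,0,0,0,1],[0,0,0,0,0,0,1],[0,0,0,0,0,0,1]],
  ],
)

```text
t: 22.2
eef_pos: [0.5146, 0.334, 0.1507]
tcp_rot: [0.148, 0.188, 0.967, 0.091]
ft_force: [-0.7, -1.1, -1.9]
width: 0.0232
```

```bash
python3 chk.py s11 8
```

```text
t 22.55 w 0.023372457936362768 eef [0.51458538 0.33399432 0.15066131] axis [-0.32116697 -0.11962801  0.93943649] ang 0.00019204502574059123
tip [0.54092107 0.34380382 0.07362751] h mm 2.1462359075970974 lat mm [0.01000571 0.06072218 0.01115516] F [-0.01691051  0.25397456 -0.91956149] Fn -0.8888874607852174 std [0.44004648 0.33674293 0.48244519]
proj tip [292.76144358 403.67342626] spot [292.31348943 404.17995083]
```

View pics/s11c.png

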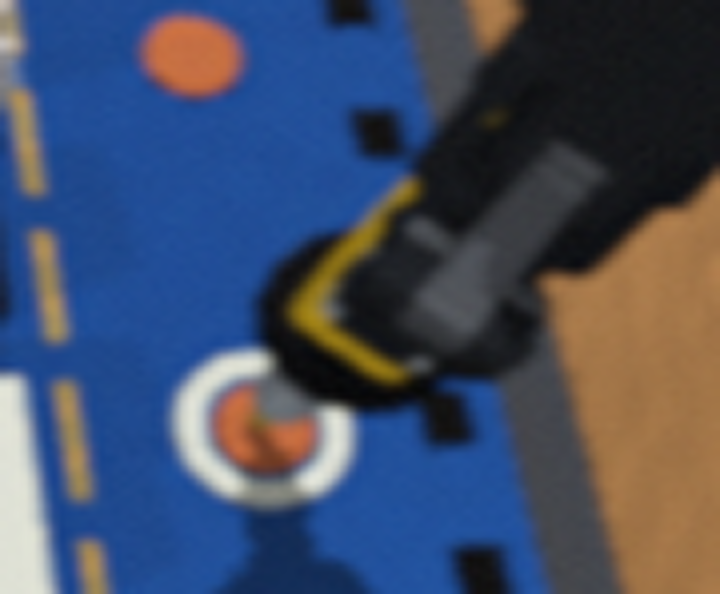

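move_arm(
  series=[
    [[0.7,0.25,-1.9,0,0,0,1],[0.6,0.25,-1.9,0,0,0,1],[0,0,0,0,0,0,1],[0,0,0,0,0,0,1],[0,0,0,0,0,0,1],[0,0,0,0,0,0,1],[0,0,0,0,0,0,1],[0,0,0,0,0,0,1]],
  ],
)

```text
t: 23.27
eef_pos: [0.516, 0.3346, 0.1469]
tcp_rot: [0.149, 0.188, 0.967, 0.091]
ft_force: [-0.1, 0.9, 0.5]
width: 0.0239
```

```bash
python3 chk.py s12 14
```

```text
t 23.9167 w 0.023067007765821195 eef [0.51598504 0.33453276 0.14689113] axis [-0.32137946 -0.11975675  0.93934741] ang 0.00041264293503107786
tip [0.54233816 0.34435282 0.06986464] h mm -1.9095239735027902 lat mm [0.12520995 0.12425148 0.05861128] F [0.03654495 0.09878596 1.07117228] Fn 0.9827963283564646 std [0.44333493 0.43110092 0.46423196]
proj tip [291.80381322 404.71819674] spot [292.31348943 404.17995083]
```

move_arm(
  series=[
    [[0.6,0.2,-1.9,0,0,0,1],[0.6,0.2,-1.9,0,0,0,1],[0,0,0,0,0,0,1],[0,0,0,0,0,0,1],[0,0,0,0,0,0,1],[0,0,0,0,0,0,1],[0,0,0,0,0,0,1],[0,0,0,0,0,0,1]],
  ],
)

```text
t: 24.63
eef_pos: [0.5172, 0.3349, 0.1431]
tcp_rot: [0.149, 0.188, 0.967, 0.091]
ft_force: [0.3, 1.3, 2.3]
width: 0.023
```

```bash
python3 chk.py s13 24; python3 - <<'E'
from h import *
s=snap('top','t13.png')
E
```

```text
t 25.7833 w 0.023559465364280302 eef [0.5171551  0.33491489 0.14305927] axis [-0.32129609 -0.11971553  0.93938119] ang 0.000319080191251894
tip [0.54350138 0.34473156 0.06603001] h mm -5.930828985980317 lat mm [-0.00238435  0.02164916  0.00194362] F [0.47422692 0.8327991  2.49331287] Fn 2.0905238765516034 std [0.58920598 0.53751931 0.43990861]
proj tip [291.04447191 405.68486322] spot [292.31348943 404.17995083]
```

View pics/s13.png

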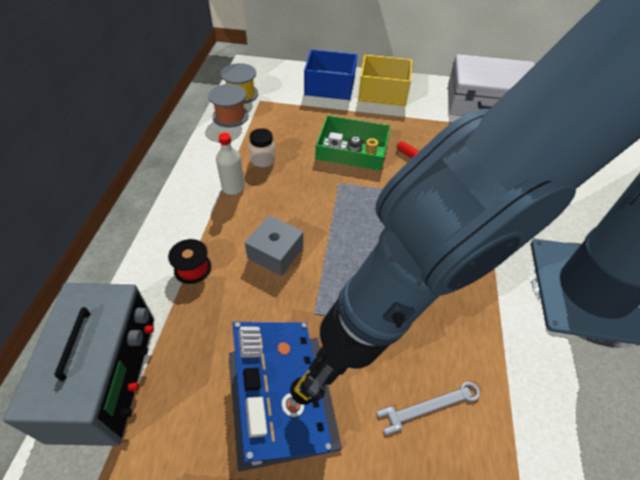

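View pics/t13.png

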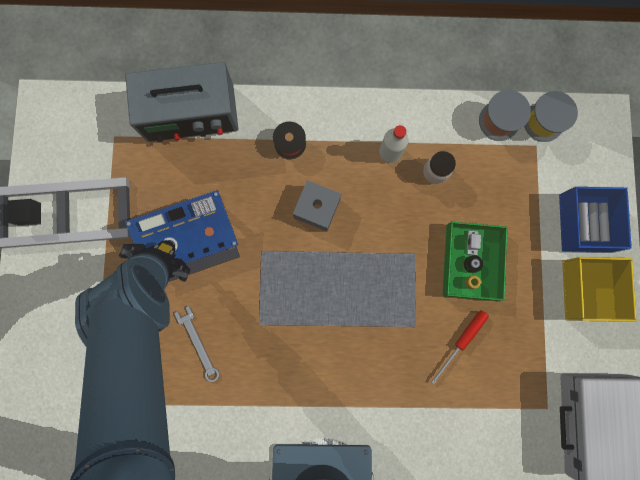

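View pics/s13c.png

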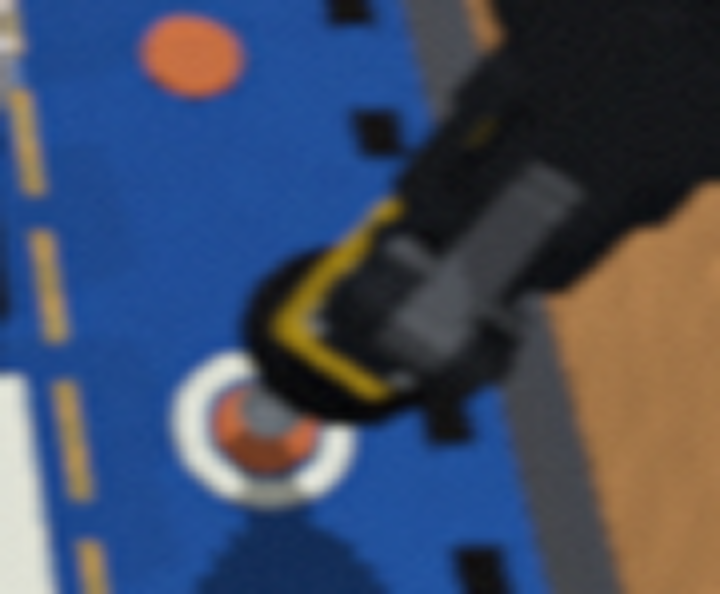

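move_arm(
  series=[
    [[0.2,0.1,-0.6,0,0,0,1],[0,0,0,0,0,0,1],[0,0,0,0,0,0,1],[0,0,0,0,0,0,1],[0,0,0,0,0,0,1],[0,0,0,0,0,0,1]],
  ],
)

```text
t: 26.38
eef_pos: [0.5173, 0.3349, 0.1424]
tcp_rot: [0.148, 0.188, 0.967, 0.091]
ft_force: [-0.2, -0.1, 2.0]
width: 0.0232
```

```bash
python3 chk.py s14 20; python3 -c "
from plant import manip
print(manip.job_done())"
```

```text
t 27.3333 w 0.023220156150045062 eef [0.51726176 0.33490187 0.14236901] axis [-0.32116029 -0.1195814   0.93944471] ang 0.00020639519010679172
tip [0.54359691 0.34470755 0.06533454] h mm -6.611999895234093 lat mm [-0.12551364 -0.08389562 -0.05357337] F [0.26999671 0.24987627 2.49300142] Fn 2.2255630569789813 std [0.34687113 0.56322665 0.52846025]
proj tip [290.99544076 405.81029262] spot [292.31348943 404.17995083]
the job is handed in; nothing more can be done
None
```

I cleared the bearing block, belt pulley and brass sleeve off the mat into the green tray. Then I took the probe from its holder and pressed it onto the ringed copper pad. The job was handed in at about 27 s with the probe still held there. The system gives no verdict.

Last checks:
- **Tray and bystanders:** all three parts show upright in the tray, and I disturbed nothing else that I can see in the pictures.
- **Aim:** the tool axis is within about 0.001 rad of the board normal, and the tip is about 0.2 mm from the pad centre by my measurement. The camera calibration behind that is only good to about 2 mm.
- **Tip travel:** position gives about 6.6 mm of the 13 mm travel. The spring force of about 3.1 N, with the probe's weight removed, gives about 6.2 mm. The two agree to about half a millimetre.

In the final pose the gripper and the collar hide the tip in both camera views, so the final contact rests on position and force. On the way in, the picture had shown the tip over the pad.

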